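# Hang a wear saddle on a support bar and hold it against the sprung stop

## Robot

A 6-joint arm with a two-finger parallel gripper is mounted at the origin on the work surface. World frame = base frame: x ahead of the robot, y to its left, z up, the work surface at z = 0. Lengths are in m, angles in rad, forces in N, time in s.
With the tool pointing down it reaches from about 0.35 to 0.775 m from the base axis. Payload 5.5 kg.
Tool frame: the origin (TCP) lies midway between the tips of the shut fingers; the grasp point (between the pads) lies 19 mm behind it; z points along the fingers, y is the direction in which the jaws open and shut (so a half turn about z gives the same grasp; the last joint's range is limited). The gripper opens to 85 mm and grips with 20 to 120 N. Pads are 22 mm wide; open, the fingers measure 114 mm over their backs; the gripper's body (76 mm by 85 mm) begins 54 mm behind the grasp point. The pads swing forward as they close: fully open they stand 13 mm farther back than shut.
Start: joints at [-1.427, 0.313, 0.046, 1.304, 0, 1.431], TCP at [0.161, -0.552, 0.231] pointing down, gripper open.
Joint ranges: [-2.76, 2.76], [-0.86, 1.69], [-1.03, 1.26], [-2.2, 2.34], [-1.47, 1.5], [-3.14, 3.14]. Speed limits (rad/s): [2.57, 2.57, 3.14, 3.14, 3.14, 3.14].

## Interface

Orientations are given as a unit quaternion [w, x, y, z].
In Python, from workcell import env gives the robot as it stands.
- The arm moves only by the shell command python3 -m creep 'ROWS' [OPENING] [FORCE]. ROWS is JSON, a list of rows, each a list of 6 numbers: the shift along the tool's x, y, z in m, then the turn, a rotation vector about the tool's x, y, z in degrees. A call has exactly 8 rows; each row is the pose to reach, as a shift and turn from the pose commanded when the call began, along the tool's axes at that moment; what a row does not reach only later rows make up. A row lasts 1/10 s, in which the tool goes at most 50 mm and 8.59 degrees, less where a joint would pass 70% of its speed; a pose out of reach is approached as far as the arm can. A call with a gripper value outside its range is refused whole. OPENING is the finger opening in m, from 0 to 0.0854, set as the call begins (- or left out, the last holds). The fingers move at their own pace and stop on an object; FORCE is the grip in N (left out, the last holds). Time passes only in rows, so rows that repeat a pose let the fingers close, or fill a call up. It gives the time, the measured TCP pose, the force and the opening at its end, in the units of the state.
- env.get_state(): the state, without advancing time (a new reading comes with each control period).
- env.read_camera(name): name is "side" or "top"; returns (picture, depth): 480x640x3 uint8, blue, green, red; 480x640 float32, m along the optical axis (not along the pixel's ray), 0 where there is no reading.
- env.camera_params(name): a dict with "fx", "fy", "cx", "cy" (pixels), "position" and "orientation" of the camera in the world. Camera axes: x right, y up, looking along -z (the intrinsics and any distortion apply to the point x, -y, -z); pixel columns grow to the right and rows downward; lengths in m; the calibration is good to about 2 mm. A picture is of the moment at which its call begins. camera_params takes no time and is no camera call.
- env.hand_in(): hands the job in, once; it reports no verdict.
The state is a dict: "clock": time; "joint_pos": joint angles; "qvel": joint speeds; "tau": joint torques, N m; "tcp_pos": TCP position; "orientation": TCP orientation; "wrist_force": force on the tool from outside, world axes, zero at the start; "ft_torque": the same for the moment, N m; "finger_gap": finger opening in m.
Only numpy, scipy, OpenCV 4.12 (cv2) and the standard library are available. Lean on these libraries where they do the work, as an engineer would, in place of code of your own. Each camera call takes 0.05 s, during which the arm holds its last target. There are 200 camera calls.

## Task

Pick up the larger of the two wooden saddles, hang it astride the raised blue bar clear of the stop so that it sits fully down, then slide it along the bar against the sprung pad of the stop. Finish while holding it there: press steadily so that the pad stays about half way in (about 8 N), never rammed solid, as a third hand for the colleague who will drive its screws, and do not let go. Leave the other loose things where they are.

Things in the scene. Friction and masses are not known exactly. Their poses are not given: they have to be found in the camera images.
- saddle: the larger wooden saddle, loose, 0.14-0.24 kg, symmetric: an inverted U 60 wide (x), 90 long (y), 85 high, on its legs. Two legs 10 thick, 30 high, a slot 40 wide between them, open along y; above, a flat cap 20 thick, and on its middle line a rib 26 thick (x), 35 high, 90 long, to grip. Origin: centre of the underside, level with the feet; z up. Seated, it lies 30 mm below the bar's top
- small_saddle: bystander: the smaller wooden saddle, same shape but 40 wide x 70 long, rib 20 thick, slot 22 wide (too narrow for the bar), loose, 85 high. Origin: centre of the underside. It and the larger one may lie on either side
- stand: blue steel stand fixed to the bench: a horizontal bar 30 wide (x), 400 long (y), 40 deep, its top 140 mm above the bench, on two posts below it at y = -150 and +150, each with a foot 80 (x) x 40 (y). Origin: on the bench under the bar's middle; y along the bar (towards the end where the stop is), x across it, z up
- bar_mid (a point): the middle of the bar's top face, 140 mm above the stand's origin
- stop: dark steel stop collar fixed on the bar, 54 wide (x), 30 along the bar (y), 50 high above the bar, 45 deep beside it. Origin: on the bar's top, middle of the collar; axes as the stand's. A sprung pad on a rod stands out on its -y side, its face 50 mm from the origin at rest; at least 200 mm of free bar for the saddle lies on that side
- plunger (a joint): travel of the stop's sprung pad: 0 when out at rest, up to 0.020 m fully in (solid), growing as it is pushed towards the stop's +y. It springs back with 2.4 N at the start plus 0.6 N per mm: 8.4 N half way in (10 mm)
- plunger_face (a point): centre of the face of the sprung pad (black rubber, 44 wide x 36 high, from 7 to 43 mm above the bar's top), which the saddle's end is to press; it moves with the pad; the face looks to the stop's -y
- offcut_a: bystander: loose light wood offcut 45 x 50 x 28 mm. Origin: centre of the underside
- offcut_b: bystander: loose light wood offcut 50 x 160 x 22 mm, beyond the bar. Origin: centre of the underside
- wax_can: bystander: loose grey closed can, 70 across, 90 high. Origin: centre of the underside
- cutterhead: bystander: loose round steel cutterhead, 80 across, 60 high. Origin: centre of the underside
- wrench: bystander: loose steel wrench lying beyond the bar, along its own x
- screwdriver: bystander: loose screwdriver lying to the left of the stand, along its own x
Not all that is in view belongs to the job. What is shaped like the saddle but green or orange is not meant.

How it is judged:
On the way, in this order (a step that is already met when the one before it is completed fails the run):
1. the larger saddle sits fully down astride the bar, clear of the stop (z of saddle in the frame of stand between 0.107 and 0.113 m and x of saddle in the frame of stand between -0.008 and 0.008 m and y of saddle in the frame of stand between -0.16 and 0.16 m and angle between the y axis of saddle and the y axis of stand, either way round below 0.16 rad and angle between saddle's own z axis and vertical below 0.08 rad and contact force between saddle and stop below 0.2 N and value of joint plunger below 0.0025 m), for 0.2 s.
2. slid along, it presses the stop's pad with 5 to 12 N (contact force between saddle and stop between 5 and 12 N and linear speed of saddle below 0.01 m/s), for 0.5 s.
At the end, for the whole second after the job is handed in: The larger saddle sits astride the bar (seated within 3 mm, upright within 0.08 rad, along the bar within 0.16 rad) and, held by the gripper (over 2 N), presses the stop with 5 to 12 N, the pad 3 to 18 mm in, still (under 10 mm/s) through the last second (all of step 2 and z of saddle in the frame of stand between 0.107 and 0.113 m and x of saddle in the frame of stand between -0.008 and 0.008 m and y of saddle in the frame of stand between -0.16 and 0.16 m and angle between the y axis of saddle and the y axis of stand, either way round below 0.16 rad and angle between saddle's own z axis and vertical below 0.08 rad and contact force between the fingers and saddle above 2 N and value of joint plunger between 0.003 and 0.018 m); the arm keeps its last pose, push and grip.
It fails at once if the pad is rammed solid (value of joint plunger above 0.0193 m).
It fails at once if the stop is hit hard (over 25 N) (contact force between saddle and stop above 25 N).
It fails at once if another loose thing is moved more than 30 mm (distance of any of small_saddle, offcut_a, offcut_b, wax_can, cutterhead, wrench, screwdriver from where it was at the start of the episode above 0.03 m).
It also fails if it takes over 40 s, if anything falls off the work surface, if the arm or the gripper's body presses on something with over 40 N, if the wrist force passes 120 N, or if a joint passes its speed limit or range.

## Working session

There is one attempt and no reset: what is moved stays moved. The work goes in short steps, Python scripts to look and compute and a shell command to move; the robot and the scene stay as the last step left them, time stands still between calls to the robot, and variables do not carry over. Pictures are saved under pics/ and viewed, about 8 in all and at most 12, crops included, and the job is handed in when it is done.

```bash
ls; mkdir -p pics
cat > h.py <<'E'
import numpy as np, cv2
from scipy.spatial.transform import Rotation as R
from workcell import env
def rot(q): return R.from_quat([q[1],q[2],q[3],q[0]])
def cloud(name):
    p=env.camera_params(name); im,d=env.read_camera(name)
    v,u=np.mgrid[0:480,0:640]
    c=np.stack([(u-p['cx'])/p['fx']*d,-(v-p['cy'])/p['fy']*d,-d],-1)
    w=rot(p['orientation']).apply(c.reshape(-1,3)).reshape(480,640,3)+p['position']
    w[d==0]=np.nan
    return im,d,w
E
python3 - <<'E'
from h import *
for n in ('top','side'):
    im,d,w=cloud(n); cv2.imwrite(f'pics/{n}0.png',im); np.savez(f'{n}0.npz',im=im,w=w); print(env.camera_params(n))
print(env.get_state())
E
```

```text
pics
{'fx': 540.4278935988507, 'fy': 540.4278935988507, 'cx': 311.73858857114567, 'cy': 245.41190052068072, 'position': array([ 0.39575545, -0.00633246,  1.53103666]), 'orientation': array([-0.7002705 , -0.04197905,  0.0337053 ,  0.71184474])}
{'fx': 440.575750737374, 'fy': 440.575750737374, 'cx': 321.39883539393446, 'cy': 238.3920202474543, 'position': array([0.1971853 , 0.65781572, 0.82859689]), 'orientation': array([-0.21793228, -0.09686867,  0.38187051,  0.89291483])}
{'clock': 0.1, 'joint_pos': array([-1.42658650e+00,  3.13937109e-01,  4.51036916e-02,  1.30356506e+00,
       -3.42033515e-05,  1.43119775e+00]), 'qvel': array([ 1.29009213e-03, -1.37681463e-03,  2.04599555e-03,  3.05157015e-04,
       -6.36986400e-05,  8.15573996e-04]), 'tau': array([ 3.94123985e-03, -4.81724203e+01,  2.99245369e+01,  1.26667757e-02,
       -6.58216163e-05,  4.65390031e-06]), 'tcp_pos': array([ 0.16092623, -0.55156754,  0.23049584]), 'orientation': array([-8.01035301e-04,  9.89948163e-01,  1.41428397e-01, -1.89486068e-05]), 'wrist_force': array([-0.22734783,  0.16208281, -0.03638199]), 'ft_torque': array([0.02719185, 0.0225201 , 0.00522174]), 'finger_gap': 0.08568245881110276}
```

View pics/top0.png

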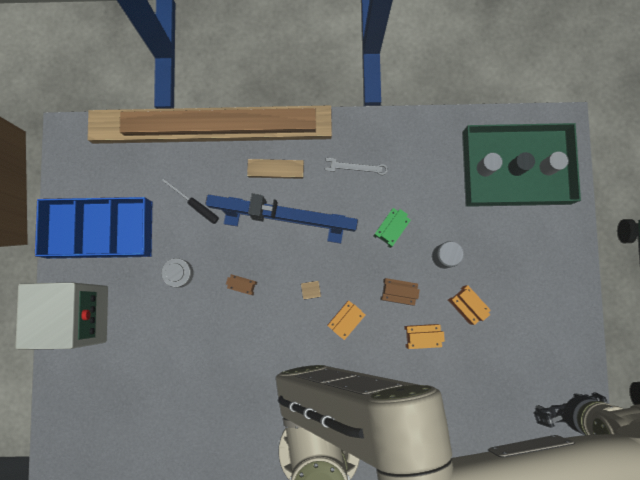

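View pics/side0.png

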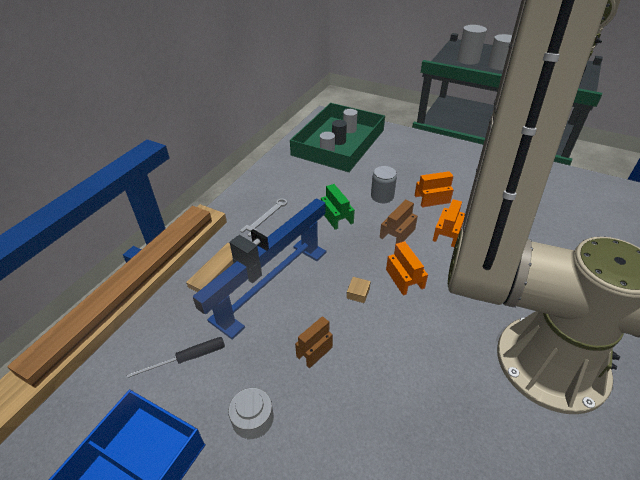

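Top picture: brown saddles at (401,291), the larger, and (241,285), the smaller. Green (393,227) and orange (347,320), (425,337), (470,305) are excluded by colour. The bar runs from (208,201) to (356,224), with the stop at (260,205) and its pad facing right (world -y). I'll confirm with a crop and measure.

Run:
```python
from h import *
T=np.load('top0.npz'); im,w=T['im'],T['w']; S=np.load('side0.npz'); si,sw=S['im'],S['w']
a=cv2.resize(im[250:330,205:285],(400,400),interpolation=2); b=cv2.resize(im[250:330,360:440],(400,400),interpolation=2)
cv2.imwrite('pics/crop.png',np.hstack([a,b]))
def blob(w,cx,cy,r,zlo,zhi):
    m=np.zeros(w.shape[:2],bool); m[cy-r:cy+r,cx-r:cx+r]=1
    return m&(w[...,2]>zlo)&(w[...,2]<zhi)
def rect(p,t):
    r=cv2.minAreaRect(p[:,:2].astype(np.float32)*1000)
    print(t,len(p),'c',np.round(r[0],1),'size',np.round(r[1],1),'ang',round(r[2],2),'zmed',np.round(np.median(p[:,2]),4),'mean',np.round(p.mean(0),4))
for n,(x,y) in dict(big=(401,291),small=(241,285)).items():
    rect(w[blob(w,x,y,32,.02,.1)],n+' all'); rect(w[blob(w,x,y,32,.075,.1)],n+' rib'); rect(w[blob(w,x,y,32,.04,.06)],n+' cap')
hsv=cv2.cvtColor(im,cv2.COLOR_BGR2HSV)
bl=(hsv[...,0]>100)&(hsv[...,0]<125)&(hsv[...,1]>100)&(w[...,2]>.13)&(w[...,2]<.15)
bl[:, :190]=0; bl[:,370:]=0; bl[:180]=0; bl[245:]=0
rect(w[bl],'bar top'); 
p=w[bl]; l=cv2.fitLine(p[:,:2].astype(np.float32),cv2.DIST_HUBER,0,.01,.01).ravel(); print(l,np.degrees(np.arctan2(l[1],l[0])))
m=blob(w,262,206,25,.16,.2); 
for zl,zh in ((.184,.2),(.16,.184)):
    q=w[m&(w[...,2]>zl)&(w[...,2]<zh)]
    if len(q)>5: rect(q,f'stop {zl}')
# along-bar extents
d=l[:2]*np.sign(l[1]); print('stop along bar rel fit pt', np.percentile((w[m][:,:2]-l[2:])@d,[0,5,50,95,100]),'bar',np.percentile((p[:,:2]-l[2:])@d,[0,1,99,100]),d)
# side view same
hs=cv2.cvtColor(si,cv2.COLOR_BGR2HSV)
for n,(x,y) in dict(big=(400,220),small=(314,341)).items():
    rect(sw[blob(sw,x,y,28,.075,.1)&(hs[...,0]<14)],n+' side rib')
bs=(hs[...,0]>100)&(hs[...,0]<125)&(hs[...,1]>100)&(sw[...,2]>.132)&(sw[...,2]<.15)&(sw[...,0]<.7)
bs[:,:190]=0; bs[:,330:]=0; bs[:190]=0; bs[320:]=0
rect(sw[bs],'bar side')
```

```text
big all 775 c [ 425.2 -227.8] size [91.  60.1] ang 79.31 zmed 0.0536 mean [ 0.4245 -0.2259  0.0645]
big rib 337 c [ 425.2 -227.9] size [90.6 26.2] ang 79.52 zmed 0.0844 mean [ 0.4252 -0.2277  0.0846]
big cap 404 c [ 425.2 -227.9] size [90.7 60.1] ang 79.4 zmed 0.0493 mean [ 0.4243 -0.2263  0.0492]
small all 403 c [451.3 206.7] size [70.8 40. ] ang 73.21 zmed 0.0587 mean [0.4509 0.2046 0.0659]
small rib 195 c [451.6 206.7] size [70.5 19.8] ang 73.3 zmed 0.0839 mean [0.4514 0.2066 0.0841]
small cap 192 c [451.3 206.5] size [70.5 39.8] ang 73.3 zmed 0.0491 mean [0.4511 0.2049 0.0493]
bar top 1483 c [632.7  89.2] size [398.6  37.3] ang 79.52 zmed 0.1386 mean [0.6328 0.0781 0.1385]
[0.18129632 0.98342854 0.64315885 0.13554926] 79.55472
stop 0.184 255 c [644.  132.6] size [64.6 53.2] ang 80.85 zmed 0.189 mean [0.6461 0.1478 0.1889]
stop 0.16 158 c [642.5 131.5] size [64.3 53.7] ang 76.94 zmed 0.1722 mean [0.6388 0.121  0.1733]
stop along bar rel fit pt [-0.03549075 -0.03466762  0.00591446  0.02742794  0.02979295] bar [-0.24676969 -0.24320204  0.14658543  0.15180206] [0.18129632 0.98342854]
big side rib 98 c [ 414.8 -175.7] size [ 59.7 180. ] ang 15.69 zmed 0.0824 mean [ 0.4215 -0.195   0.0817]
small side rib 42 c [455.  209.6] size [70.5 21. ] ang 72.61 zmed 0.0835 mean [0.4551 0.2172 0.082 ]
bar side 1526 c [638.7  91. ] size [398.9  32.1] ang 79.41 zmed 0.1395 mean [0.6388 0.1037 0.1392]
```

View pics/crop.png

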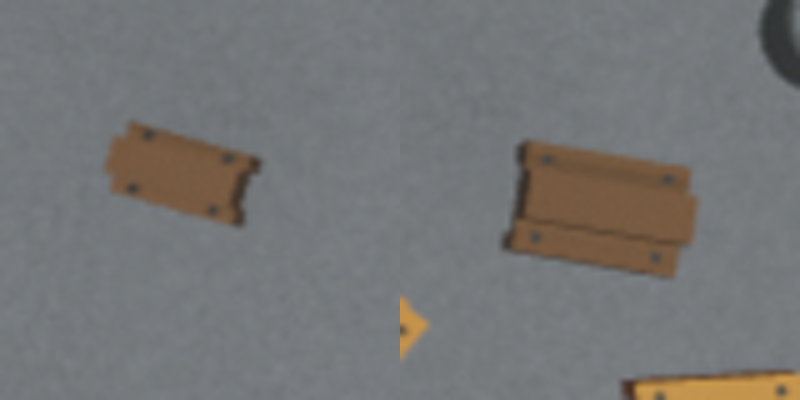

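Left crop is the small saddle (about 70x40 mm) and right crop the large one (91x60 mm, rib 26) at top pixel (401,291), so the right one is the target. The two bar-centreline estimates differ by about 6 mm, so I'll refine them and work out the joint and tool shifts.

Run:
```python
from h import *
a=np.radians(79.5); d=np.array([np.cos(a),np.sin(a)]); n=np.array([np.sin(a),-np.cos(a)])  # n = stand x
c=np.array([.636,.091])
for f in ('top0','side0'):
    T=np.load(f+'.npz'); w=T['w']; q=w[...,:2]-c; u=q@d; v=q@n; z=w[...,2]
    for ul,uh in ((-.19,-.1),(-.1,-.02),(.1,.19)):
        m=(u>ul)&(u<uh)&(abs(v)<.05)&(z>.1)
        print(f,ul,'pts',m.sum(),[(int(x*1000),int((m&(abs(v-x)<.001)).sum()),round(float(np.median(z[m&(abs(v-x)<.001)])),4) if (m&(abs(v-x)<.001)).any() else 0) for x in np.arange(-.026,.027,.002)])
    m=(u>-.04)&(u<.2)&(abs(v)<.05)&(z>.186)&(z<.2); print('collar v',v[m].min(),v[m].max(),'u',u[m].min(),u[m].max())
    m=(u>-.04)&(u<.2)&(abs(v)<.05)&(z>.15)&(z<.182); print('pad v',v[m].min(),v[m].max(),'u',u[m].min(),u[m].max())
s=env.get_state(); Rt=rot(s['orientation']); print(Rt.as_matrix().round(3))
```

```text
top0 -0.19 pts 457 [(-26, 0, 0), (-24, 0, 0), (-22, 0, 0), (-20, 0, 0), (-18, 0, 0), (-16, 7, 0.1292), (-14, 77, 0.1238), (-12, 32, 0.1392), (-10, 22, 0.139), (-8, 28, 0.1378), (-6, 28, 0.1387), (-4, 27, 0.1387), (-2, 25, 0.1387), (0, 26, 0.1387), (1, 28, 0.14), (3, 24, 0.1395), (5, 21, 0.1386), (7, 32, 0.1386), (9, 25, 0.1384), (11, 25, 0.1391), (13, 25, 0.1376), (15, 5, 0.1353), (17, 0, 0), (19, 0, 0), (21, 0, 0), (23, 0, 0), (25, 0, 0)]
top0 -0.1 pts 399 [(-26, 0, 0), (-24, 0, 0), (-22, 0, 0), (-20, 0, 0), (-18, 0, 0), (-16, 10, 0.127), (-14, 66, 0.1266), (-12, 24, 0.1394), (-10, 20, 0.1389), (-8, 24, 0.1385), (-6, 27, 0.1392), (-4, 21, 0.1396), (-2, 21, 0.1385), (0, 22, 0.1392), (1, 24, 0.1373), (3, 27, 0.1394), (5, 18, 0.1397), (7, 26, 0.1386), (9, 25, 0.1407), (11, 21, 0.1388), (13, 21, 0.1376), (15, 2, 0.1326), (17, 0, 0), (19, 0, 0), (21, 0, 0), (23, 0, 0), (25, 0, 0)]
top0 0.1 pts 450 [(-26, 0, 0), (-24, 0, 0), (-22, 0, 0), (-20, 0, 0), (-18, 0, 0), (-16, 19, 0.1233), (-14, 71, 0.1294), (-12, 27, 0.139), (-10, 24, 0.1396), (-8, 27, 0.1379), (-6, 28, 0.1389), (-4, 26, 0.1395)
[... 1318 characters left out ...]
0.1 pts 910 [(-26, 0, 0), (-24, 0, 0), (-22, 0, 0), (-20, 0, 0), (-18, 0, 0), (-16, 0, 0), (-14, 26, 0.1279), (-12, 293, 0.1205), (-10, 180, 0.1272), (-8, 35, 0.1401), (-6, 30, 0.1399), (-4, 31, 0.1398), (-2, 30, 0.1399), (0, 38, 0.1401), (1, 24, 0.1393), (3, 33, 0.1397), (5, 33, 0.1402), (7, 32, 0.1394), (9, 36, 0.1398), (11, 37, 0.1399), (13, 30, 0.1403), (15, 17, 0.1396), (17, 5, 0.1382), (19, 0, 0), (21, 0, 0), (23, 0, 0), (25, 0, 0)]
collar v -0.024853911925316375 0.03112387463018654 u 0.04844688306502751 0.07894762663699861
pad v -0.025619705495297223 0.029962444009490594 u 0.012683642382162418 0.07996002783008567
[[ 0.96   0.28  -0.   ]
 [ 0.28  -0.96   0.002]
 [ 0.    -0.002 -1.   ]]
```

Using the top camera throughout (its measurements share one bias): saddle at (425,-228), yaw 79.4°; bar centreline through (636,91), yaw 79.5°. First move goes above the saddle.

```bash
cat > rel.py <<'E'
# usage: rel.py x y z yaw_of_tool_y(deg): shift/turn in tool axes from the measured pose
import sys; from h import *
t=np.array(list(map(float,sys.argv[1:4]))); s=env.get_state(); Rt=rot(s['orientation'])
a=np.radians(float(sys.argv[4])); y=np.array([np.cos(a),np.sin(a),0]); z=np.array([0,0,-1.]); M=np.stack([np.cross(y,z),y,z],1)
print('shift mm',(Rt.inv().apply(t-s['tcp_pos'])*1000).round(1),'turn deg',np.degrees((Rt.inv()*R.from_matrix(M)).as_rotvec()).round(2))
print('t',s['clock'],'tcp',s['tcp_pos'].round(4),'F',s['wrist_force'].round(2),'M',s['ft_torque'].round(2),'gap',round(s['finger_gap'],4),'q',s['joint_pos'].round(2))
E
python3 -m creep '[[0.035,-0.025,0.005,0,0,-7.5],[0.07,-0.05,0.012,0,0,-15],[0.11,-0.076,0.02,0,0,-22.5],[0.15,-0.103,0.03,0,0,-30],[0.19,-0.13,0.04,0,0,-37.5],[0.23,-0.158,0.05,0,0,-45],[0.27,-0.186,0.06,0,0,-52.5],[0.31,-0.213,0.07,0,0,-60]]' 0.085 40
python3 rel.py .4252 -.2278 .14 -10.5
```

```text
clock: 0.9
tcp_pos: [0.3996, -0.2588, 0.1608]
orientation: [-0.0, 0.785, 0.619, -0.0]
wrist_force: [0.9, 0.1, -1.3]
finger_gap: 0.085
shift mm [36.1 17.7 20.8] turn deg [-0.01 -0.   -2.94]
t 0.9 tcp [ 0.3996 -0.2588  0.1608] F [ 0.88  0.15 -1.28] M [-0.03 -0.05  0.04] gap 0.085 q [-0.74  0.16 -0.33  1.08 -0.    1.06]
```

```bash
python3 -m creep '[[0.012,0.006,0.007,0,0,-1],[0.024,0.012,0.014,0,0,-2],[0.036,0.018,0.021,0,0,-3],[0.036,0.018,0.021,0,0,-3],[0.036,0.018,0.021,0,0,-3],[0.036,0.018,0.021,0,0,-3],[0.036,0.018,0.021,0,0,-3],[0.036,0.018,0.021,0,0,-3]]' 
python3 rel.py .4252 -.2278 .055 -10.5
```

```text
clock: 1.7
tcp_pos: [0.4248, -0.2308, 0.1406]
orientation: [0.0, 0.771, 0.637, 0.0]
wrist_force: [-0.3, 0.7, -0.3]
finger_gap: 0.0849
shift mm [ 3.1 -0.2 85.6] turn deg [ 0.03  0.02 -0.32]
t 1.7 tcp [ 0.4248 -0.2308  0.1406] F [-0.25  0.65 -0.3 ] M [-0.02 -0.01 -0.01] gap 0.0849 q [-0.66  0.19 -0.35  1.03 -0.    1.1 ]
```

```bash
python3 -m creep '[[0.003,0,0.014,0,0,0],[0.003,0,0.028,0,0,0],[0.003,0,0.042,0,0,0],[0.003,0,0.056,0,0,0],[0.003,0,0.070,0,0,0],[0.003,0,0.080,0,0,0],[0.003,0,0.085,0,0,0],[0.003,0,0.085,0,0,0]]' && python3 -m creep '[[0,0,0,0,0,0],[0,0,0,0,0,0],[0,0,0,0,0,0],[0,0,0,0,0,0],[0,0,0,0,0,0],[0,0,0,0,0,0],[0,0,0,0,0,0],[0,0,0,0,0,0]]' 0.01 60
python3 rel.py .4252 -.2278 .055 -10.5
```

```text
clock: 2.5
tcp_pos: [0.4252, -0.227, 0.0548]
orientation: [-0.0, 0.77, 0.638, -0.0]
wrist_force: [0.5, 0.5, -0.3]
finger_gap: 0.0854
clock: 3.3
tcp_pos: [0.4261, -0.2274, 0.0558]
orientation: [0.001, 0.77, 0.638, 0.0]
wrist_force: [1.0, -0.4, 5.6]
finger_gap: 0.0251
shift mm [-0.5 -0.8  0.8] turn deg [ 0.07  0.03 -0.24]
t 3.3 tcp [ 0.4261 -0.2274  0.0558] F [ 0.97 -0.35  5.6 ] M [ 0.02 -0.11  0.01] gap 0.0251 q [-0.66  0.27 -0.48  0.82  0.    1.1 ]
```

```bash
python3 -m creep '[[0,0,-0.01,0,0,0],[0,0,-0.03,0,0,0],[0,0,-0.055,0,0,0],[0,0,-0.085,0,0,0],[0,0,-0.12,0,0,0],[0,0,-0.15,0,0,0],[0,0,-0.17,0,0,0],[0,0,-0.175,0,0,0]]'
python3 rel.py .6201 .0055 .23 -10.5
```

```text
clock: 4.1
tcp_pos: [0.426, -0.2275, 0.2326]
orientation: [0.001, 0.77, 0.638, 0.0]
wrist_force: [0.6, -0.3, -2.5]
finger_gap: 0.0254
shift mm [265.1 147.3   2.5] turn deg [ 0.14  0.09 -0.24]
t 4.1 tcp [ 0.426  -0.2275  0.2326] F [ 0.59 -0.28 -2.54] M [-0.02  0.02 -0.01] gap 0.0254 q [-0.66  0.13 -0.18  1.25 -0.    1.1 ]
```

```bash
python3 -m creep '[[0.022,0.012,0,0,0,0],[0.06,0.033,0,0,0,0],[0.1,0.055,0,0,0,0],[0.14,0.077,0,0,0,0],[0.18,0.1,0,0,0,0],[0.22,0.122,0,0,0,0],[0.25,0.139,0,0,0,0],[0.265,0.147,0,0,0,0]]' && python3 -m creep '[[0,0,0,0,0,0],[0,0,0,0,0,0],[0,0,0,0,0,0],[0,0,0,0,0,0],[0,0,0,0,0,0],[0,0,0,0,0,0],[0,0,0,0,0,0],[0,0,0,0,0,0]]' >/dev/null
python3 rel.py .6201 .0055 .23 -10.5
python3 - <<'E'
from h import *
for n in ('top','side'):
    im,d,w=cloud(n); np.savez(n+'1.npz',im=im,w=w)
    cv2.imwrite(f'pics/{n}1.png',cv2.resize(im[150:330,180:420] if n=='top' else im[120:360,170:490],(800,600)))
    if n=='top':
        z=w[...,2]; m=(z>.12)&(z<.26); m[:170]=0
    print(n)
E
```

```text
clock: 4.9
tcp_pos: [0.6198, 0.0087, 0.2278]
orientation: [-0.001, 0.769, 0.639, -0.001]
wrist_force: [-0.8, -0.5, -2.2]
finger_gap: 0.025
shift mm [-0.   0.8  0.4] turn deg [ 0.01  0.01 -0.26]
t 5.7 tcp [0.6193 0.0057 0.2304] F [ 0.14 -0.28 -2.13] M [ 0.    0.02 -0.01] gap 0.0248 q [-0.12  0.4   0.17  1.34 -0.    1.64]
top
side
```

View pics/side1.png

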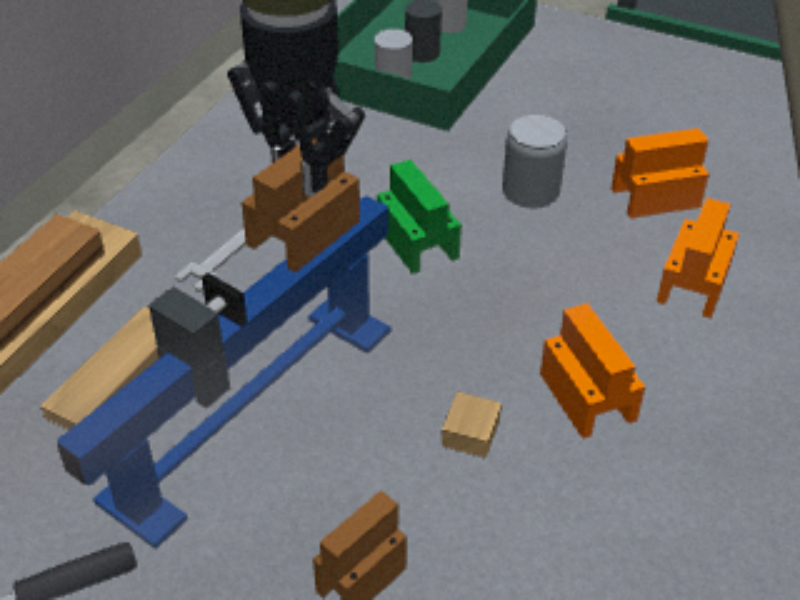

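View pics/top1.png

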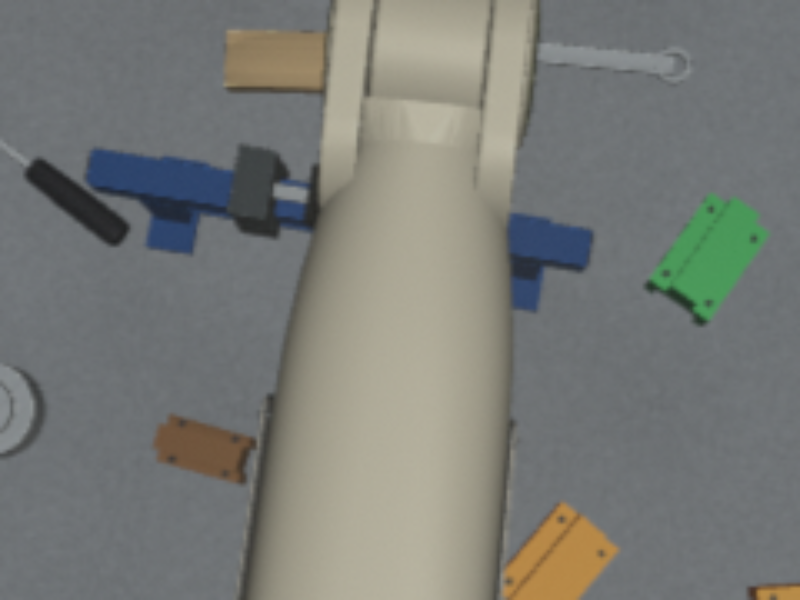

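The side view shows the saddle held level above the bar (crop ~(300,210)), short of the pad at (222,297). The top view is blocked by the arm. I'll check the lateral fit in the side cloud.

Run:
```python
from h import *
a=np.radians(79.5); d=np.array([np.cos(a),np.sin(a)]); n=np.array([np.sin(a),-np.cos(a)]); c=np.array([.636,.091])
T=np.load('side1.npz'); w=T['w']; hs=cv2.cvtColor(T['im'],cv2.COLOR_BGR2HSV); q=w[...,:2]-c; u=q@d; v=q@n; z=w[...,2]
br=(hs[...,0]<15)&(hs[...,1]>80)&(z>.14)&(z<.28)&(abs(u+.09)<.07)&(abs(v)<.06)
f=br&(z<.215)&(v<-.01)   # outer leg/cap face
print('saddle u',np.percentile(u[br],[1,50,99]),'z',np.percentile(z[br],[.5,99.5]))
g=f&(z>.18)&(z<.215)&(u>-.125)&(u<-.06)
print('near face v',np.percentile(v[g],[5,25,50,75,95]),g.sum(),'yaw off',np.degrees(np.polyfit(u[g],v[g],1)[0]),'tilt',np.degrees(np.polyfit(z[g],v[g],1)[0]))
r=br&(z>.232)&(z<.255); print('rib v',np.percentile(v[r],[2,50,98]),'z',np.percentile(z[r],98))
b=(hs[...,0]>100)&(hs[...,0]<125)&(hs[...,1]>100)&(z>.105)&(z<.134)&(abs(u)<.18)&(abs(v)<.04); print('bar near face v',np.percentile(v[b],[5,50,95]),np.degrees(np.polyfit(u[b],v[b],1)[0]))
```

```text
saddle u [-0.1287095  -0.0609473  -0.03855875] z [0.17620221 0.26161415]
near face v [-0.03186664 -0.03097501 -0.03038093 -0.02969254 -0.02884015] 124 yaw off 0.18900132189573554 tilt 0.3676077675482606
rib v [-0.02582145 -0.01297772  0.00948501] z 0.2540529404487128
bar near face v [-0.01262673 -0.0110986  -0.00964347] -0.11679345598814951
```

Same-camera comparison: saddle centre at -0.4, bar centre at +3.9 mm. Shift +4 mm along tool y, then lower to just above the seat.

```bash
python3 -m creep '[[0,0.002,0,0,0,0],[0,0.004,0,0,0,0],[0,0.004,0.005,0,0,0],[0,0.004,0.013,0,0,0],[0,0.004,0.021,0,0,0],[0,0.004,0.029,0,0,0],[0,0.004,0.035,0,0,0],[0,0.004,0.035,0,0,0]]' && python3 rel.py .6235 .0055 .165 -10.5 && python3 -m creep '[[0,0,0.004,0,0,0],[0,0,0.009,0,0,0],[0,0,0.014,0,0,0],[0,0,0.019,0,0,0],[0,0,0.024,0,0,0],[0,0,0.027,0,0,0],[0,0,0.027,0,0,0],[0,0,0.027,0,0,0]]'; python3 rel.py .6235 .0055 .165 -10.5
```

```text
clock: 6.6
tcp_pos: [0.6225, 0.0052, 0.1937]
orientation: [-0.001, 0.77, 0.638, -0.001]
wrist_force: [-0.3, -0.2, -1.9]
finger_gap: 0.0252
shift mm [ 0.5  1.  28.7] turn deg [-0.14  0.01 -0.24]
t 6.6 tcp [0.6225 0.0052 0.1937] F [-0.28 -0.19 -1.86] M [-0.02 -0.07 -0.03] gap 0.0252 q [-0.12  0.42  0.11  1.26 -0.    1.64]
clock: 7.4
tcp_pos: [0.6233, 0.0051, 0.1683]
orientation: [0.0, 0.77, 0.638, -0.0]
wrist_force: [-0.3, -0.2, -1.7]
finger_gap: 0.0252
shift mm [0.4 0.1 3.3] turn deg [ 0.    0.01 -0.24]
t 7.4 tcp [0.6233 0.0051 0.1683] F [-0.27 -0.17 -1.72] M [ 0.01 -0.02  0.01] gap 0.0252 q [-0.12  0.43  0.06  1.2  -0.    1.64]
```

```bash
python3 -m creep '[[0,0,0.0005,0,0,0],[0,0,0.001,0,0,0],[0,0,0.0015,0,0,0],[0,0,0.002,0,0,0],[0,0,0.0025,0,0,0],[0,0,0.003,0,0,0],[0,0,0.003,0,0,0],[0,0,0.003,0,0,0]]'; python3 -m creep '[[0,0,0.0005,0,0,0],[0,0,0.001,0,0,0],[0,0,0.0015,0,0,0],[0,0,0.0015,0,0,0],[0,0,0.0015,0,0,0],[0,0,0.0015,0,0,0],[0,0,0.0015,0,0,0],[0,0,0.0015,0,0,0]]'; python3 rel.py .6235 .0055 .165 -10.5
```

```text
clock: 8.2
tcp_pos: [0.6233, 0.0051, 0.1657]
orientation: [0.0, 0.77, 0.638, 0.0]
wrist_force: [-1.2, 0.5, 2.1]
finger_gap: 0.0253
clock: 9.0
tcp_pos: [0.6234, 0.0051, 0.1657]
orientation: [0.001, 0.77, 0.638, 0.001]
wrist_force: [-3.7, 0.6, 9.3]
finger_gap: 0.025
shift mm [0.4 0.1 0.7] turn deg [ 0.09  0.   -0.24]
t 9.0 tcp [0.6234 0.0051 0.1657] F [-3.73  0.57  9.28] M [0.11 1.11 0.01] gap 0.025 q [-0.12  0.43  0.06  1.19 -0.    1.64]
```

```bash
python3 -m creep '[[0,0,-0.0005,0,0,0],[0,0,-0.001,0,0,0],[0,0,-0.001,0,0,0],[0,0,-0.001,0,0,0],[0,0,-0.001,0,0,0],[0,0,-0.001,0,0,0],[0,0,-0.001,0,0,0],[0,0,-0.001,0,0,0]]'; python3 rel.py .6235 .0055 .165 -10.5
python3 - <<'E'
from h import *
im,d,w=cloud('side'); np.savez('side2.npz',im=im,w=w); cv2.imwrite('pics/side2.png',cv2.resize(im[160:280,190:350],(800,600),interpolation=2))
a=np.radians(79.5); d=np.array([np.cos(a),np.sin(a)]); n=np.array([np.sin(a),-np.cos(a)]); c=np.array([.636,.091])
hs=cv2.cvtColor(im,cv2.COLOR_BGR2HSV); q=w[...,:2]-c; u=q@d; v=q@n; z=w[...,2]
br=(hs[...,0]<15)&(hs[...,1]>80)&(z>.10)&(z<.21)&(abs(u+.09)<.07)&(abs(v)<.06)
print('u',np.percentile(u[br],[1,99]),'z',np.percentile(z[br],[.5,99.5]))
g=br&(z>.115)&(z<.155)&(u>-.125)&(u<-.05)&(v<-.01); print('near face v',np.percentile(v[g],[5,50,95]),'tilt',np.degrees(np.polyfit(z[g],v[g],1)[0]),np.degrees(np.polyfit(u[g],v[g],1)[0]))
k=(v<0)&(abs(v)<.03)&(u>-.03)&(u<.02)&(z>.15)&(z<.185); print('pad u',np.percentile(u[k],[1,10,50]))
E
```

```text
clock: 9.8
tcp_pos: [0.6234, 0.0051, 0.1657]
orientation: [0.0, 0.77, 0.638, 0.0]
wrist_force: [-2.7, 0.1, 7.7]
finger_gap: 0.0246
shift mm [0.4 0.1 0.7] turn deg [ 0.05  0.   -0.24]
t 9.8 tcp [0.6234 0.0051 0.1657] F [-2.73  0.14  7.74] M [ 0.11  0.76 -0.04] gap 0.0246 q [-0.12  0.43  0.06  1.2  -0.    1.64]
u [-0.12807696 -0.03851539] z [0.1110322  0.19743006]
near face v [-0.02779082 -0.02619668 -0.02477895] tilt -0.2794518274554816 0.24850496834719385
pad u [0.01222514 0.01431747 0.01776974]
```

View pics/side2.png

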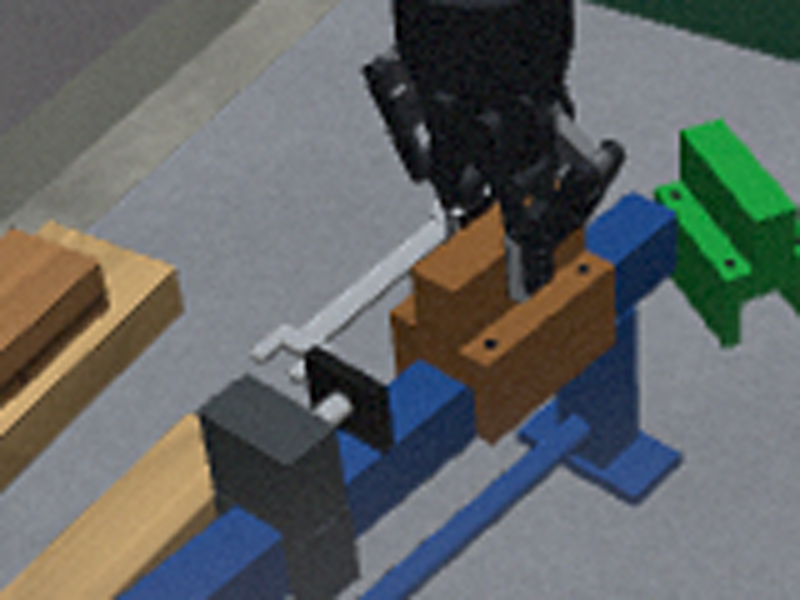

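The side crop shows it seated astride the bar (crop ~(520,330)), level, with a ~51 mm gap to the pad (345,395). Ease the down force and slide ~40 mm.

```bash
python3 -m creep '[[0,0,-0.0008,0,0,0],[0,0,-0.0012,0,0,0],[0.004,0,-0.0012,0,0,0],[0.009,0,-0.0012,0,0,0],[0.014,0,-0.0012,0,0,0],[0.018,0,-0.0012,0,0,0],[0.02,0,-0.0012,0,0,0],[0.02,0,-0.0012,0,0,0]]'; python3 rel.py .6235 .0055 .165 -10.5;  python3 -m creep '[[0.004,0,0,0,0,0],[0.009,0,0,0,0,0],[0.014,0,0,0,0,0],[0.018,0,0,0,0,0],[0.02,0,0,0,0,0],[0.02,0,0,0,0,0],[0.02,0,0,0,0,0],[0.02,0,0,0,0,0]]'; python3 rel.py .6235 .0055 .165 -10.5
```

```text
clock: 10.65
tcp_pos: [0.627, 0.0256, 0.1658]
orientation: [-0.0, 0.77, 0.638, 0.0]
wrist_force: [-0.2, 0.2, -1.4]
finger_gap: 0.025
shift mm [-20.4   0.2   0.8] turn deg [-0.02 -0.04 -0.19]
t 10.65 tcp [0.627  0.0256 0.1658] F [-0.21  0.19 -1.4 ] M [ 0.06 -0.07  0.  ] gap 0.025 q [-0.09  0.44  0.07  1.2   0.    1.67]
clock: 11.45
tcp_pos: [0.6307, 0.0443, 0.1659]
orientation: [0.0, 0.77, 0.638, -0.0]
wrist_force: [-0.0, -0.1, -1.0]
finger_gap: 0.0253
shift mm [-39.5   0.2   0.9] turn deg [-0.    0.01 -0.25]
t 11.45 tcp [0.6307 0.0443 0.1659] F [-0.03 -0.13 -0.96] M [-0.02  0.06  0.04] gap 0.0253 q [-0.06  0.45  0.08  1.21 -0.    1.7 ]
```

```bash
python3 -m creep '[[0.002,0,0,0,0,0],[0.004,0,0,0,0,0],[0.006,0,0,0,0,0],[0.008,0,0,0,0,0],[0.009,0,0,0,0,0],[0.009,0,0,0,0,0],[0.009,0,0,0,0,0],[0.009,0,0,0,0,0]]';  for i in 1 2 ; do python3 -m creep '[[0.001,0,0,0,0,0],[0.002,0,0,0,0,0],[0.003,0,0,0,0,0],[0.003,0,0,0,0,0],[0.003,0,0,0,0,0],[0.003,0,0,0,0,0],[0.003,0,0,0,0,0],[0.003,0,0,0,0,0]]'; done; python3 rel.py .6235 .0055 .165 -10.5
```

```text
clock: 12.25
tcp_pos: [0.6324, 0.0532, 0.166]
orientation: [0.0, 0.77, 0.638, -0.0]
wrist_force: [0.1, 0.4, -2.6]
finger_gap: 0.0249
clock: 13.05
tcp_pos: [0.6329, 0.0562, 0.166]
orientation: [0.0, 0.77, 0.638, -0.0]
wrist_force: [-0.3, 1.3, -2.4]
finger_gap: 0.0249
clock: 13.85
tcp_pos: [0.6335, 0.059, 0.166]
orientation: [0.0, 0.77, 0.638, -0.0]
wrist_force: [-0.9, -4.5, -0.3]
finger_gap: 0.0251
shift mm [-54.4   0.1   1. ] turn deg [ 0.01  0.02 -0.24]
t 13.85 tcp [0.6335 0.059  0.166 ] F [-0.92 -4.47 -0.28] M [-0.75  0.19  0.11] gap 0.0251 q [-0.03  0.46  0.1   1.21 -0.    1.73]
```

```bash
for i in 1 2 ; do python3 -m creep '[[0.001,0,0,0,0,0],[0.002,0,0,0,0,0],[0.003,0,0,0,0,0],[0.003,0,0,0,0,0],[0.003,0,0,0,0,0],[0.003,0,0,0,0,0],[0.003,0,0,0,0,0],[0.003,0,0,0,0,0]]';python3 rel.py .6235 .0055 .165 -10.5; done
```

```text
clock: 14.65
tcp_pos: [0.634, 0.0618, 0.166]
orientation: [0.0, 0.77, 0.638, -0.0]
wrist_force: [-0.7, -5.1, -0.2]
finger_gap: 0.0252
shift mm [-57.2   0.1   1.1] turn deg [ 0.    0.05 -0.25]
t 14.65 tcp [0.634  0.0618 0.166 ] F [-0.74 -5.12 -0.17] M [-1.03  0.3   0.07] gap 0.0252 q [-0.03  0.46  0.1   1.21 -0.    1.73]
clock: 15.45
tcp_pos: [0.6345, 0.0643, 0.1661]
orientation: [0.001, 0.77, 0.638, -0.001]
wrist_force: [-2.3, -6.8, -0.2]
finger_gap: 0.0252
shift mm [-59.8   0.2   1.2] turn deg [ 0.    0.1  -0.27]
t 15.45 tcp [0.6345 0.0643 0.1661] F [-2.27 -6.83 -0.22] M [-1.29  0.35  0.13] gap 0.0252 q [-0.02  0.46  0.1   1.21 -0.    1.73]
```

```bash
python3 -m creep '[[0.001,0,0,0,0,0],[0.002,0,0,0,0,0],[0.002,0,0,0,0,0],[0.002,0,0,0,0,0],[0.002,0,0,0,0,0],[0.002,0,0,0,0,0],[0.002,0,0,0,0,0],[0.002,0,0,0,0,0]]';python3 rel.py .6235 .0055 .165 -10.5
python3 - <<'E'
from h import *
a=np.radians(79.5); d=np.array([np.cos(a),np.sin(a)]); n=np.array([np.sin(a),-np.cos(a)]); c=np.array([.636,.091])
F=[]
for i in range(6):
    im,D,w=cloud('side'); F.append(env.get_state()['wrist_force'])
F=np.array(F); print('along bar',(F[:,:2]@d).round(2),'mean F',F.mean(0).round(2))
cv2.imwrite('pics/side3.png',cv2.resize(im[160:280,190:350],(800,600),interpolation=2))
hs=cv2.cvtColor(im,cv2.COLOR_BGR2HSV); q=w[...,:2]-c; u=q@d; v=q@n; z=w[...,2]
br=(hs[...,0]<15)&(hs[...,1]>80)&(z>.10)&(z<.21)&(abs(u+.03)<.08)&(abs(v)<.06)
print('u',np.percentile(u[br],[1,99]),'z',np.percentile(z[br],[.5,99.5]))
g=br&(z>.115)&(z<.155)&(u>-.06)&(u<.015)&(v<-.01); print('near face v',np.percentile(v[g],[5,50,95]),'tilt',np.degrees(np.polyfit(z[g],v[g],1)[0]),np.degrees(np.polyfit(u[g],v[g],1)[0]))
t=br&(z>.193)&(u>-.01)
cp=br&(z>.155)&(z<.168)&(v<-.015)&(v>-.023); print('cap pitch deg',np.degrees(np.polyfit(u[cp],z[cp],1)[0]),cp.sum())
E
```

```text
clock: 16.25
tcp_pos: [0.6348, 0.0659, 0.1661]
orientation: [0.001, 0.77, 0.638, -0.001]
wrist_force: [-2.1, -8.3, 0.3]
finger_gap: 0.0248
shift mm [-61.5   0.2   1.2] turn deg [-0.    0.13 -0.28]
t 16.25 tcp [0.6348 0.0659 0.1661] F [-2.11 -8.29  0.34] M [-1.45  0.47  0.16] gap 0.0248 q [-0.02  0.46  0.1   1.21 -0.    1.74]
along bar [-7.66 -8.19 -7.7  -8.31 -7.35 -7.42] mean F [-2.02 -7.53  0.15]
u [-0.06660874  0.02278384] z [0.11295913 0.19749026]
near face v [-0.02735089 -0.02609187 -0.02477105] tilt -0.5300285723098734 0.19695814199928016
cap pitch deg -0.1752966570076719 60
```

View pics/side3.png

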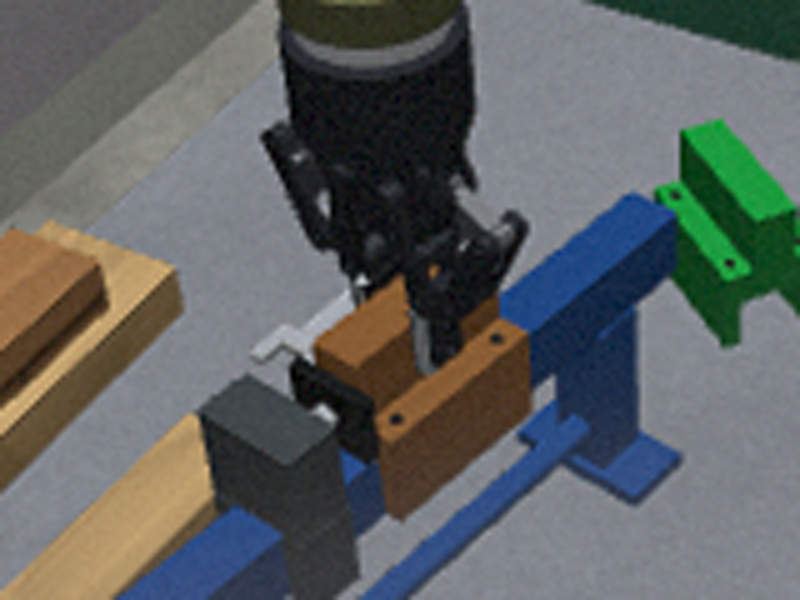

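The side crop shows the saddle end flat on the pressed pad (340,400), seated and level. Push is about 7.8 N along the bar and the pad is about 10 mm in by the images, steady over several readings. Handing in.

```bash
python3 -c "
from workcell import env
print(env.hand_in()); s=env.get_state(); print(s['clock'],s['wrist_force'],s['finger_gap'])"
```

```text
the job is handed in; nothing more can be done
None
the job is handed in; nothing more can be done
```

I picked up the larger saddle by its rib, seated it astride the bar about 51 mm short of the pad, and slid it onto the sprung stop. I handed the job in at about 16.6 s with the gripper still holding and pressing. The hand-in reports no verdict.

**Last checks, just before hand-in:**
- **Push:** 7.4–8.3 N along the bar over six readings, from the wrist sensor.
- **Pad travel:** about 10 mm in, judged from the saddle's front end against the pad's rest position in the side camera. I did not read the joint directly.
- **Seat:** rib top at 197.5 mm, unchanged from when it was first seated, with tilt under 0.6°. The fingers were closed on the rib at 25 mm.
- **Other loose things:** no contact with any of them showed in the forces or pictures, but I did not re-measure their positions at the end.

**Disagreement:** the top and side cameras differed by about 3 mm on the bar's centreline. I corrected the saddle by 4 mm using the side view, and it went on with no sideways contact on the way down. Pressing it down briefly on the bar (about 9 N) also gave 3.7 N of sideways force, which cleared when I eased off.

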